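# Set the conical flask under its dispenser and clamp the carriage

### The job

At the filling station that holds the glass conical flask, slide the blue carriage along its rails until the flask's mouth is centred under the orange nozzle tip, then lock the carriage there by turning its black T-shaped clamp knob clockwise until it is tight against its stop, and let go. Leave the station with the white bottle (carriage and knob) and the loose bottle and flask on the bench alone.

Things in the scene. Friction and masses are not known exactly. Their poses are not given: they have to be found in the camera images.
- flask_knob_grip (a point): Grip point of the flask station's clamp knob: on its upright axis, 108 mm above the bench. The knob is a black T-handle, an upright bar 50 mm long (this frame's x), 14 mm thick (y), 40 mm tall (83 to 123 mm above the bench), on a round foot of 17 mm radius. The frame turns with the knob, z up. It rides on the carriage, 130 mm from the flask's axis; gripping it, one can slide the carriage.
- flask_knob (a joint): Turn of that knob, rad: 0 = free (bar straight across the rails), growing clockwise seen from above to the stop at 1.4 = locked (bar nearly along the rails). Starts at 0 to 0.2. Turns with about 0.1 N m; from about 0.75 it bites, up to 0.15 N m, and the carriage no longer slides freely. It stays where it is left.
- flask_mouth (a point): Centre of the flask's mouth (29 mm inside), 156 mm above the bench. Glass conical flask, 110 mm tall, 68 mm wide, fixed on the blue carriage (210 x 85 mm, top 46 mm above the bench). Frame fixed to the carriage: y along the rails, the way it slides; x level, from knob to flask; z up. The station is fixed, turned up to 8 degrees. Travel 150 mm; slides with about 2 N while the knob is free.
- dispenser_tip (a point): Lower end of the flask station's orange nozzle, 172 mm above the bench (16 mm above the mouth), fixed, over the line on which the mouth travels, 40 to 145 mm towards +y of the flask_mouth frame from where the mouth starts. An orange cap on top (224 mm above the bench) marks its axis. It hangs from a slim grey arm on a post on the far side of the flask from the robot.
- bottle_knob_end (a point): Bystander: one end of the top of the other station's clamp knob (25 mm from its axis, 123 mm above the bench). That station is built alike but carries a white plastic bottle with a blue neck ring and is already locked, its knob bar nearly along the rails. Leave it alone.
- reagent_bottle: Bystander: loose white bottle with black cap, 72 mm wide, 170 mm tall, beside the stations. Origin at the centre of its underside.
- spare_flask: Bystander: loose glass conical flask with a rubber stopper, 68 mm wide, 118 mm tall, standing on the bench beside the stations. Origin at the centre of its underside.

How it is judged:
By the outcome, as a careful person would: the job done as asked, in the order asked, and still so for the second after the job is handed in, with the robot touching nothing.
It also fails if it takes over 38 s, if anything falls off the work surface, if the arm or the gripper's body presses on something with over 40 N, if the wrist force passes 120 N, or if a joint passes its speed limit or range.

### The arm

A 6-joint arm with a two-finger parallel gripper is mounted at the origin on the work surface. World frame = base frame: x ahead of the robot, y to its left, z up, the work surface at z = 0. Lengths are in m, angles in rad, forces in N, time in s.
With the tool pointing down it reaches from about 0.325 to 0.925 m from the base axis. Payload 3.1 kg.
Tool frame: the origin (TCP) lies at the very end of the fingers, on their centre line; the grasp point (between the pads) lies 19 mm behind it; z points along the fingers, y is the direction in which the jaws open and shut (so a half turn about z gives the same grasp; the last joint's range is limited). The gripper opens to 85 mm and grips with 20 to 120 N. Pads are 22 mm wide; open, the fingers measure 114 mm over their backs; the gripper's body (76 mm by 85 mm) begins 54 mm behind the grasp point. The pads swing forward as they close: fully open they stand 13 mm farther back than shut.
Start: joints at [-1.396, 0.217, 1.613, -0, 1.311, -0.112], TCP at [0.177, -0.599, 0.231] pointing down, gripper open.
Joint ranges: [-2.75, 2.75], [-0.78, 2.1], [0.31, 2.55], [-1.13, 4.27], [0.13, 2.63], [-2.58, 2.58]. Speed limits (rad/s): [2.79, 2.79, 3.14, 3.14, 3.14, 3.14].

### API

Orientations are given as a unit quaternion [x, y, z, w].
In Python, from workcell import sense, read_camera, camera_params, hand_in gives the robot as it stands. The module is installed in compiled form; this text tells all that it offers.
- The arm moves only by the shell command python3 -m pendant 'ROWS'. ROWS is JSON, a list of rows, each an object of numbers: "jaw": the opening in per cent of the stroke, from 0 (shut) to 100 (fully open); "x", "y", "z": the shift along the tool's x, y, z in cm; "ax", "ay", "az": the turn, a rotation vector about the tool's x, y, z in degrees. A call has 1 to 12 rows; each row shifts and turns the pose as measured when the row begins, along the tool's axes as they then stand; what a row does not reach is not made up. A row lasts 1/8 s, in which the tool goes at most 62.5 mm and 10.7 degrees, less where a joint would pass 70% of its speed; a pose out of reach is approached as far as the arm can. A call is refused whole if a number of a shift passes 6.25 or a number of a turn 10.7, either way. A call with a gripper value outside its range is refused whole. The fingers move at their own pace and stop on an object; the grip force is fixed at half the most. Time passes only in rows, so rows that do not move let the fingers close. It gives the time, the measured TCP pose, the force and the opening at its end, in the units of the state.
- sense(): the state, without advancing time (a new reading comes with each control period).
- read_camera(name): name is "scene" or "side" or "wrist"; returns the picture (400x640x3 uint8, red, green, blue); there is no depth.
- camera_params(name): a dict with "K" (3x3 intrinsics, pixels), "xyz" and "rotation" of the camera in the world. Camera axes: x right, y up, looking along -z (the intrinsics and any distortion apply to the point x, -y, -z); pixel columns grow to the right and rows downward; lengths in m; the calibration is good to about 2 mm. A picture is of the moment at which its call begins: read the wrist's pose just before it. camera_params takes no time and is no camera call; for the wrist camera it gives the pose at the moment of the call.
- hand_in(): hands the job in, once; it reports no verdict.
The state is a dict: "t": time; "joint_pos": joint angles; "joint_velocities": joint speeds; "tau": joint torques, N m; "tool_pos": TCP position; "eef_rot": TCP orientation; "contact_force": force on the tool from outside, world axes, zero at the start; "moment": the same for the moment, N m; "width": finger opening in m.
Only numpy, scipy, OpenCV 4.12 (cv2) and the standard library are available. Lean on these libraries where they do the work, as an engineer would, in place of code of your own. Each camera call takes 0.05 s, during which the arm holds its last target.

## Working session

There is one attempt and no reset: what is moved stays moved. The work goes in short steps, Python scripts to look and compute and a shell command to move; the robot and the scene stay as the last step left them, time stands still between calls to the robot, and variables do not carry over. Pictures are saved under pics/ and viewed, and the job is handed in when it is done.

```bash
mkdir -p pics; python3 - <<'E'
from workcell import *
import cv2,numpy as np
np.set_printoptions(precision=4,suppress=True)
s=sense();print(s['t'],s['tool_pos'],s['eef_rot'],s['width'])
for n in("scene","side","wrist"):
    p=camera_params(n);print(n,p)
    cv2.imwrite(f"pics/{n}0.png",read_camera(n)[:,:,::-1])
E
```

```text
0.0 [ 0.1767 -0.5987  0.23  ] [ 0.9897  0.1429 -0.     -0.0012] 0.08560228414444479
scene {'K': array([[479.9044,   0.    , 324.8725],
       [  0.    , 479.9044, 198.3792],
       [  0.    ,   0.    ,   1.    ]]), 'xyz': array([1.2279, 0.4217, 1.4269]), 'rotation': array([0.1303, 0.2388, 0.8357, 0.4771])}
side {'K': array([[375.7252,   0.    , 321.6681],
       [  0.    , 375.7252, 199.0255],
       [  0.    ,   0.    ,   1.    ]]), 'xyz': array([0.2245, 0.9575, 0.7147]), 'rotation': array([-0.0858,  0.4929,  0.8569, -0.1238])}
wrist {'K': array([[346.5236,   0.    , 316.7579],
       [  0.    , 346.5236, 197.6161],
       [  0.    ,   0.    ,   1.    ]]), 'xyz': array([ 0.2566, -0.5747,  0.3732]), 'rotation': array([-0.1307,  0.0996, -0.5905,  0.7901])}
```

View pics/scene0.png

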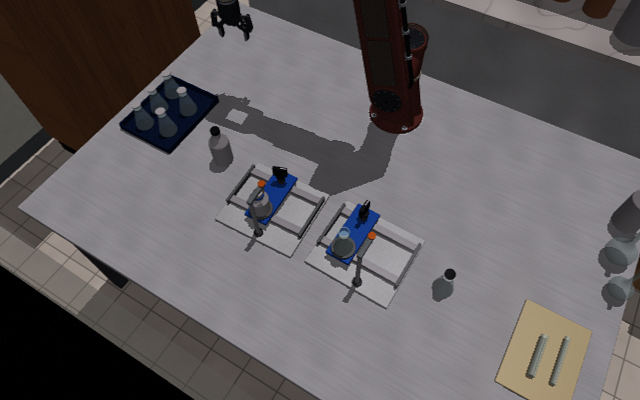

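View pics/side0.png

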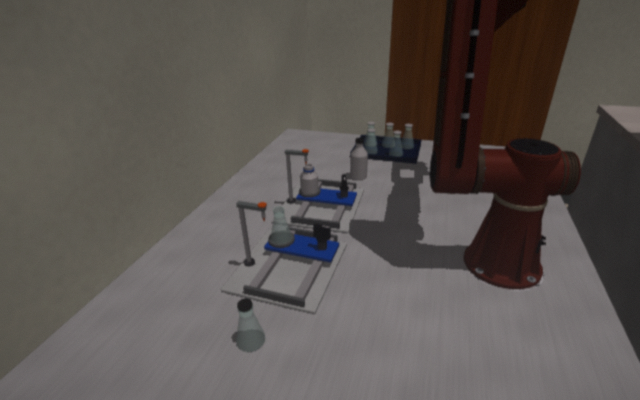

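View pics/wrist0.png

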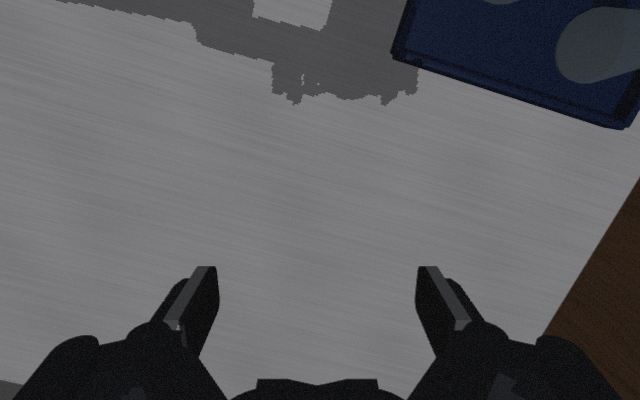

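```bash
cat > h.py <<'E'
from workcell import *
import cv2,numpy as np
from scipy.spatial.transform import Rotation as R
np.set_printoptions(precision=4,suppress=True)
def ray(p,u,v):
    K=p['K'];d=np.array([(u-K[0,2])/K[0,0],-(v-K[1,2])/K[1,1],-1.])
    return np.array(p['xyz']),R.from_quat(p['rotation']).apply(d)
def atz(p,u,v,z):
    o,d=ray(p,u,v);return o+d*(z-o[2])/d[2]
def proj(p,X):
    q=R.from_quat(p['rotation']).inv().apply(np.array(X)-p['xyz']);K=p['K']
    return np.array([K[0,0]*q[0]/-q[2]+K[0,2],K[1,1]*-q[1]/-q[2]+K[1,2]])
def crop(src,dst,x0,y0,w,h,f):
    im=cv2.imread(src) if isinstance(src,str) else src
    c=cv2.resize(im[y0:y0+h,x0:x0+w],None,fx=f,fy=f,interpolation=cv2.INTER_CUBIC)
    c=cv2.convertScaleAbs(c,alpha=1.6,beta=10)
    cv2.imwrite(dst,c)
E
python3 - <<'E'
from h import *
crop("pics/scene0.png","pics/c1.png",300,190,130,100,6)
crop("pics/side0.png","pics/c2.png",220,190,130,100,6)
E
```

```text
(no output)
```

View pics/c1.png

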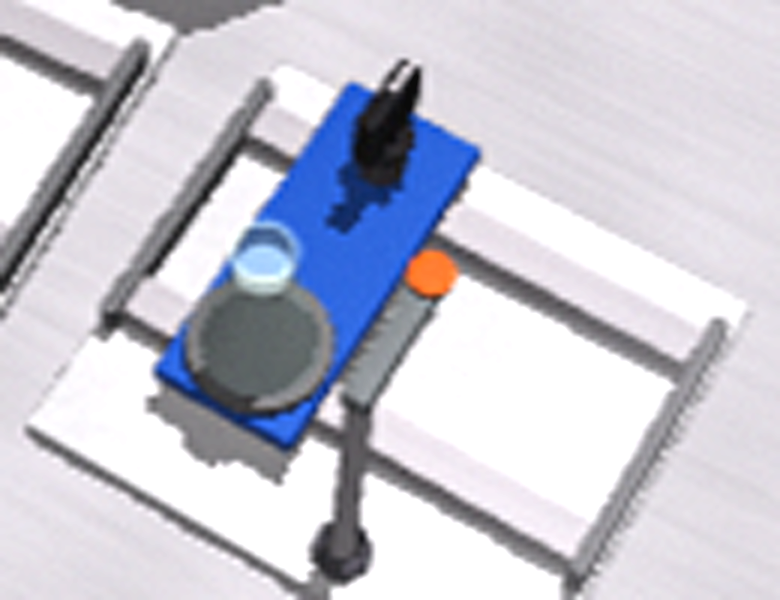

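View pics/c2.png

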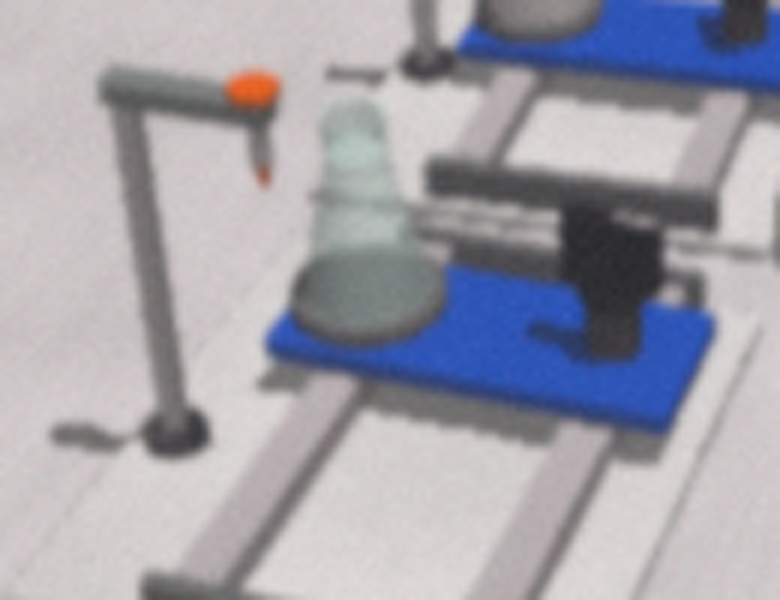

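```bash
python3 - <<'E'
from h import *
a=camera_params("scene");b=camera_params("side")
S=lambda u,v,z:atz(a,300+(u-2.5)/6,190+(v-2.5)/6,z)
D=lambda u,v,z:atz(b,220+(u-2.5)/6,190+(v-2.5)/6,z)
C=[S(*q,.046) for q in[(352,84),(481,153),(293,447),(158,373)]]
for c in C:print(c)
u=(C[0]+C[1]-C[2]-C[3])/2;L=np.linalg.norm(u);w=(C[1]+C[2]-C[0]-C[3])/2
print('len',L,'wid',np.linalg.norm(w),'ang knob->flask',np.degrees(np.arctan2(-u[1],-u[0])),'rail ang',np.degrees(np.arctan2(w[1],w[0])),'cen',sum(C)/4)
print('mouth',S(266,252,.156),D(352,115,.156))
print('cap',S(432,273,.224),D(252,88,.224),'tip side',D(265,183,.172))
print('knob end tops',S(407,63,.123),S(376,115,.123), 'side',D(565,210,.123),D(663,222,.123))
print('knob foot',S(383,170,.05),D(612,352,.046))
print('rails end', [S(*q,.046) for q in[(740,305),(720,325)]])
E
```

```text
[0.4665 0.0834 0.046 ]
[0.4695 0.1658 0.046 ]
[0.6748 0.1623 0.046 ]
[0.674  0.0804 0.046 ]
len 0.20645807982613784 wid 0.08219588386198202 ang knob->flask -0.912243636233374 rail ang 88.670118684192 cen [0.5712 0.123  0.046 ]
mouth [0.6342 0.1202 0.156 ] [0.6297 0.1211 0.156 ]
cap [0.6363 0.2087 0.224 ] [0.6308 0.2134 0.224 ] tip side [0.6328 0.2086 0.172 ]
knob end tops [0.4828 0.1212 0.123 ] [0.5192 0.1222 0.123 ] side [0.5223 0.1252 0.123 ] [0.475  0.1228 0.123 ]
knob foot [0.5083 0.1253 0.05  ] [0.5003 0.1279 0.046 ]
rails end [array([0.4826, 0.3275, 0.046 ]), array([0.4988, 0.3233, 0.046 ])]
```

```bash
python3 -m pendant '[{"x":3.8,"y":-4.4,"z":-0.5},{"x":3.8,"y":-4.4,"z":-0.5},{"x":3.8,"y":-4.4,"z":-0.5},{"x":3.8,"y":-4.4,"z":-0.5},{"x":3.8,"y":-4.4,"z":-0.5},{"x":3.8,"y":-4.4,"z":-0.5},{"x":3.8,"y":-4.4,"z":-0.5},{"x":3.8,"y":-4.4,"z":-0.5},{"x":3.8,"y":-4.4},{"x":3.8,"y":-4.4},{"x":3.8,"y":-4.4},{"x":3.8,"y":-4.4}]'
```

```text
invalid input at $[0]: expected keys jaw, x, y, z, ax, ay, az
```

```bash
python3 -m pendant '[{"jaw":100,"x":3.8,"y":-4.4,"z":-0.5,"ax":0,"ay":0,"az":0},{"jaw":100,"x":3.8,"y":-4.4,"z":-0.5,"ax":0,"ay":0,"az":0},{"jaw":100,"x":3.8,"y":-4.4,"z":-0.5,"ax":0,"ay":0,"az":0},{"jaw":100,"x":3.8,"y":-4.4,"z":-0.5,"ax":0,"ay":0,"az":0},{"jaw":100,"x":3.8,"y":-4.4,"z":-0.5,"ax":0,"ay":0,"az":0},{"jaw":100,"x":3.8,"y":-4.4,"z":-0.5,"ax":0,"ay":0,"az":0},{"jaw":100,"x":3.8,"y":-4.4,"z":-0.5,"ax":0,"ay":0,"az":0},{"jaw":100,"x":3.8,"y":-4.4,"z":-0.5,"ax":0,"ay":0,"az":0},{"jaw":100,"x":3.8,"y":-4.4,"z":0,"ax":0,"ay":0,"az":0},{"jaw":100,"x":3.8,"y":-4.4,"z":0,"ax":0,"ay":0,"az":0}]'
```

```text
t: 1.4
tool_pos: [0.4223, -0.0562, 0.2705]
eef_rot: [0.99, 0.138, 0.002, -0.002]
contact_force: [0.7, -0.9, 0.3]
width: 0.0854
```

```bash
python3 -m pendant '[{"jaw":100,"x":0,"y":0,"z":0,"ax":0,"ay":0,"az":-10.6},{"jaw":100,"x":0,"y":0,"z":0,"ax":0,"ay":0,"az":-10.6},{"jaw":100,"x":0,"y":0,"z":0,"ax":0,"ay":0,"az":-10.6},{"jaw":100,"x":0,"y":0,"z":0,"ax":0,"ay":0,"az":-10.6},{"jaw":100,"x":0,"y":0,"z":0,"ax":0,"ay":0,"az":-10.6},{"jaw":100,"x":0,"y":0,"z":0,"ax":0,"ay":0,"az":-10.6},{"jaw":100,"x":0,"y":0,"z":0,"ax":0,"ay":0,"az":-10.6},{"jaw":100,"x":0,"y":0,"z":0,"ax":0,"ay":0,"az":-10.6},{"jaw":100,"x":0,"y":0,"z":0,"ax":0,"ay":0,"az":-10.6},{"jaw":100,"x":0,"y":0,"z":0,"ax":0,"ay":0,"az":-10.6},{"jaw":100,"x":0,"y":0,"z":0,"ax":0,"ay":0,"az":-10.6},{"jaw":100,"x":0,"y":0,"z":0,"ax":0,"ay":0,"az":-10.6}]'
python3 - <<'E'
from h import *
s=sense();r=R.from_quat(s['eef_rot']);print(s['tool_pos'],s['joint_pos'],r.as_matrix())
E
```

```text
t: 2.9
tool_pos: [0.4199, -0.0488, 0.2663]
eef_rot: [0.301, 0.954, 0.003, -0.003]
contact_force: [0.2, 0.1, 0.4]
width: 0.0855
[ 0.4199 -0.0488  0.2663] [-0.2869 -0.2648  2.0193  0.0067  1.3923 -1.2477] [[-0.8189  0.5739 -0.0032]
 [ 0.5738  0.8189  0.0078]
 [ 0.007   0.0045 -1.    ]]
```

```bash
python3 -m pendant '[{"jaw":100,"x":0,"y":0,"z":0,"ax":0,"ay":0,"az":-10.6},{"jaw":100,"x":0,"y":0,"z":0,"ax":0,"ay":0,"az":-10.6},{"jaw":100,"x":0,"y":0,"z":0,"ax":0,"ay":0,"az":-10.6},{"jaw":100,"x":0,"y":2,"z":0,"ax":0.3,"ay":-0.3,"az":-2},{"jaw":100,"x":-1,"y":5.5,"z":0,"ax":0,"ay":0,"az":0},{"jaw":100,"x":-1,"y":5.5,"z":0,"ax":0,"ay":0,"az":0},{"jaw":100,"x":-1,"y":4,"z":0,"ax":0,"ay":0,"az":0},{"jaw":100,"x":0,"y":0,"z":0,"ax":0,"ay":0,"az":0}]'
python3 - <<'E'
from h import *
s=sense();r=R.from_quat(s['eef_rot']);print(s['tool_pos'],s['joint_pos'],r.as_matrix())
p=camera_params("wrist");im=read_camera("wrist")[:,:,::-1];print(p)
cv2.imwrite("pics/w1.png",im);np.save("w1.npy",p,allow_pickle=True)
E
```

```text
t: 3.9
tool_pos: [0.4519, 0.1249, 0.2646]
eef_rot: [0.007, 1.0, 0.001, -0.0]
contact_force: [0.2, -1.0, 0.2]
width: 0.0852
[0.4519 0.1249 0.2646] [ 0.1185 -0.154   1.9313  0.0021  1.3643 -1.4378] [[-0.9999  0.0149 -0.0002]
 [ 0.0149  0.9999  0.002 ]
 [ 0.0003  0.002  -1.    ]]
{'K': array([[346.5236,   0.    , 316.7579],
       [  0.    , 346.5236, 197.6161],
       [  0.    ,   0.    ,   1.    ]]), 'xyz': array([0.3679, 0.1265, 0.4077]), 'rotation': array([-0.1161, -0.1164,  0.6921,  0.7029])}
```

View pics/w1.png

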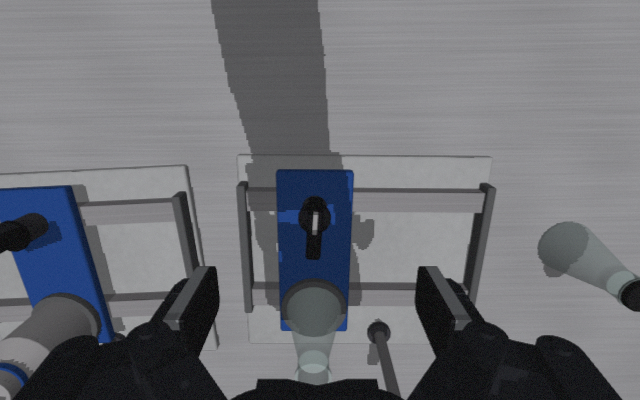

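```bash
python3 - <<'E'
from h import *
im=cv2.imread("pics/w1.png");im=cv2.convertScaleAbs(im,alpha=1.5)
crop(im,"pics/c3.png",255,150,130,100,6)
crop(im,"pics/c4.png",255,310,160,90,5)
E
```

```text
(no output)
```

View pics/c3.png

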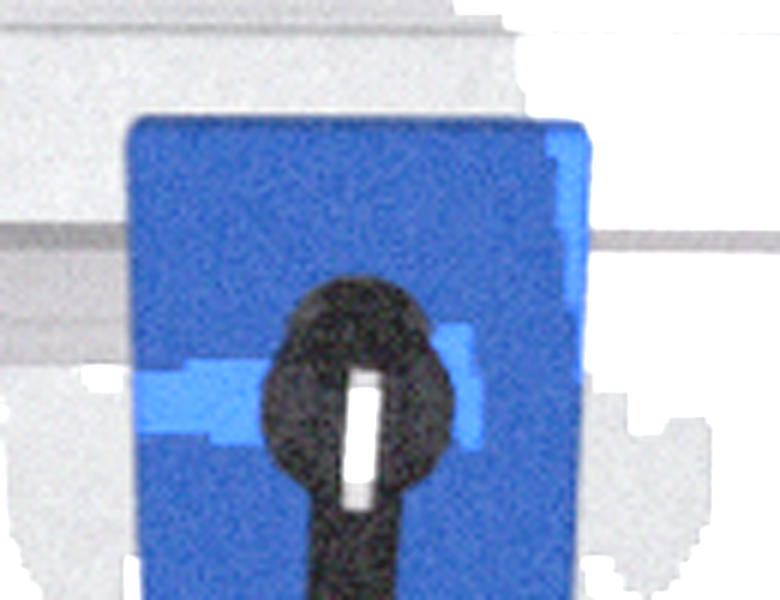

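View pics/c4.png

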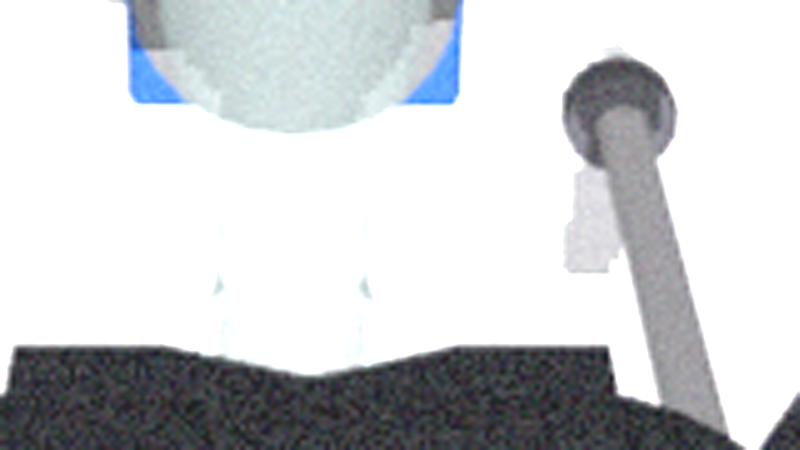

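```bash
python3 - <<'E'
from h import *
im=cv2.imread("pics/w1.png");im=cv2.convertScaleAbs(im,alpha=1.5)
crop(im,"pics/c5.png",285,185,60,80,7)
p=np.load("w1.npy",allow_pickle=True).item()
W=lambda u,v,z:atz(p,255+(u-2.5)/6,150+(v-2.5)/6,z)
a,b=W(364,372,.123),W(356,510,.123);print(a,b,np.degrees(np.arctan2(*(b-a)[[1,0]])))
q=[W(130,120,.046),W(590,122,.046)];print('near corners',q)
V=lambda u,v,z:atz(p,255+(u-2)/5,310+(v-2)/5,z)
print('far corners',V(130,103,.046),V(460,103,.046))
E
```

```text
[0.4785 0.1244 0.123 ] [0.5007 0.1228 0.123 ] -4.036640053677968
near corners [array([0.4594, 0.0827, 0.046 ]), array([0.4611, 0.165 , 0.046 ])]
far corners [0.6691 0.0772 0.046 ] [0.6706 0.161  0.046 ]
```

View pics/c5.png

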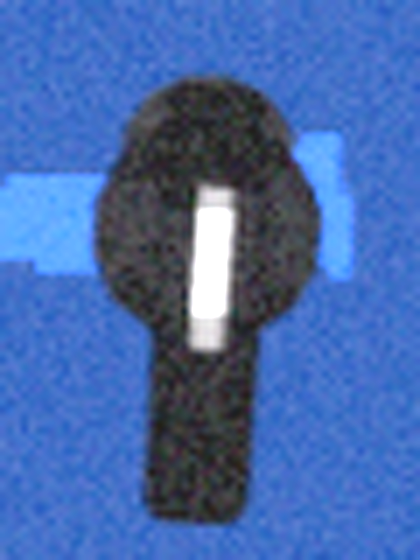

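```bash
python3 - <<'E'
from h import *
p=np.load("w1.npy",allow_pickle=True).item()
W=lambda u,v,z:atz(p,285+(u-3)/7,185+(v-3)/7,z)
for q in[(195,522),(145,515),(246,515),(155,330),(255,330),(217,187),(207,353)]:print(q,W(*q,.123))
for x in(.475,.525):print(proj(p,[x,.1225,.123]),(proj(p,[x,.1225,.123])-[285,185])*7+3)
f=(np.array([.502,.1225,.066]));print('foot',(proj(p,f)-[285,185])*7+3)
E
```

```text
(195, 522) [0.5256 0.121  0.123 ]
(145, 515) [0.5245 0.1144 0.123 ]
(246, 515) [0.5247 0.1277 0.123 ]
(155, 330) [0.4978 0.1164 0.123 ]
(255, 330) [0.498  0.1292 0.123 ]
(217, 187) [0.4782 0.1247 0.123 ]
(207, 353) [0.5011 0.123  0.123 ]
[313.0492 207.8856] [199.3444 163.1995]
[314.0494 258.5361] [206.3456 517.7524]
foot [205.3713 197.5413]
```

```bash
python3 -m pendant '[{"jaw":100,"x":-2.5,"y":-0.1,"z":2,"ax":-0.1,"ay":0,"az":3.1},{"jaw":100,"x":-2.4,"y":-0.2,"z":3,"ax":0,"ay":0,"az":0},{"jaw":100,"x":0,"y":0,"z":4,"ax":0,"ay":0,"az":0},{"jaw":100,"x":0,"y":0,"z":2,"ax":0,"ay":0,"az":0},{"jaw":100,"x":0,"y":0,"z":0,"ax":0,"ay":0,"az":0}]'
python3 - <<'E'
from h import *
s=sense();r=R.from_quat(s['eef_rot']);print(s['tool_pos'],s['joint_pos'],r.as_matrix())
T=np.array([.5005,.1228,.089]);print('tool delta cm',100*r.inv().apply(T-s['tool_pos']))
p=camera_params("wrist");im=read_camera("wrist")[:,:,::-1]
cv2.imwrite("pics/w2.png",im);np.save("w2.npy",p,allow_pickle=True)
print(proj(p,[.5005,.1228,.123]),proj(p,[.525,.121,.123]),proj(p,[.633,.2088,.224]),proj(p,[.632,.1207,.156]))
E
```

```text
t: 4.58
tool_pos: [0.5014, 0.1123, 0.152]
eef_rot: [0.039, 0.999, -0.0, 0.0]
contact_force: [-0.1, 0.7, 0.7]
width: 0.0854
[0.5014 0.1123 0.152 ] [ 0.0837  0.065   1.9422 -0.      1.1343 -1.4092] [[-0.997   0.0778  0.    ]
 [ 0.0778  0.997  -0.    ]
 [-0.     -0.     -1.    ]]
tool delta cm [0.1702 1.0396 6.3041]
[334.4094 237.9741] [333.9022 277.1076] [588.781  643.4519] [347.5392 468.2437]
```

View pics/w2.png

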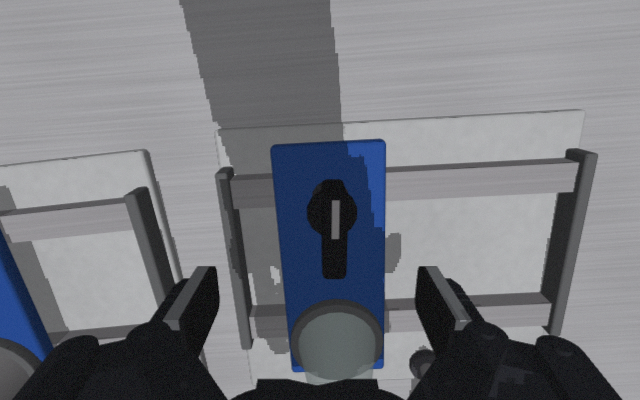

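```bash
python3 -m pendant '[{"jaw":100,"x":0.2,"y":1.0,"z":2,"ax":0,"ay":0,"az":0},{"jaw":100,"x":0,"y":0,"z":0.5,"ax":0,"ay":0,"az":0},{"jaw":100,"x":0,"y":0,"z":0,"ax":0,"ay":0,"az":0}]'
python3 - <<'E'
from h import *
s=sense();r=R.from_quat(s['eef_rot']);print(s['tool_pos'],np.degrees(np.arctan2(*r.as_matrix()[[1,0],0])))
T=np.array([.5005,.1228,.089]);print('tool delta cm',100*r.inv().apply(T-s['tool_pos']))
E
```

```text
t: 5.0
tool_pos: [0.5041, 0.1211, 0.1323]
eef_rot: [0.04, 0.999, 0.0, 0.005]
contact_force: [-0.3, -0.7, -0.0]
width: 0.0853
[0.5041 0.1211 0.1323] 175.43368808309577
tool delta cm [0.409  0.1377 4.3261]
```

```bash
python3 -m pendant '[{"jaw":100,"x":0.4,"y":0.1,"z":2.5,"ax":0,"ay":0,"az":0},{"jaw":100,"x":0,"y":0,"z":1.8,"ax":0,"ay":0,"az":0},{"jaw":100,"x":0,"y":0,"z":0,"ax":0,"ay":0,"az":0}]'
python3 - <<'E'
from h import *
s=sense();r=R.from_quat(s['eef_rot']);print(s['tool_pos'],r.as_matrix())
T=np.array([.5005,.1228,.089]);print('tool delta cm',100*r.inv().apply(T-s['tool_pos']))
E
```

```text
t: 5.38
tool_pos: [0.5042, 0.1219, 0.0924]
eef_rot: [0.04, 0.999, 0.0, 0.009]
contact_force: [-0.7, -0.3, -0.4]
width: 0.0853
[0.5042 0.1219 0.0924] [[-0.9966  0.08    0.0175]
 [ 0.0801  0.9968  0.0003]
 [-0.0174  0.0017 -0.9998]]
tool delta cm [0.3848 0.0595 0.3295]
```

```bash
python3 -m pendant '[{"jaw":100,"x":0.4,"y":0.1,"z":0.3,"ax":0,"ay":1,"az":0},{"jaw":100,"x":0,"y":0,"z":0,"ax":0,"ay":0,"az":0}]'
python3 - <<'E'
from h import *
s=sense();r=R.from_quat(s['eef_rot']);print(s['tool_pos'],r.as_matrix())
T=np.array([.5005,.1228,.089]);print('tool delta cm',100*r.inv().apply(T-s['tool_pos']))
p=camera_params("wrist");im=read_camera("wrist")[:,:,::-1]
cv2.imwrite("pics/w3.png",im);np.save("w3.npy",p,allow_pickle=True)
E
```

```text
t: 5.62
tool_pos: [0.5016, 0.1233, 0.0906]
eef_rot: [0.04, 0.999, 0.001, 0.001]
contact_force: [0.1, -0.2, 0.2]
width: 0.0855
[0.5016 0.1233 0.0906] [[-0.9968  0.0801  0.0014]
 [ 0.0801  0.9968  0.002 ]
 [-0.0013  0.0021 -1.    ]]
tool delta cm [ 0.1012 -0.0594  0.1641]
```

View pics/w3.png

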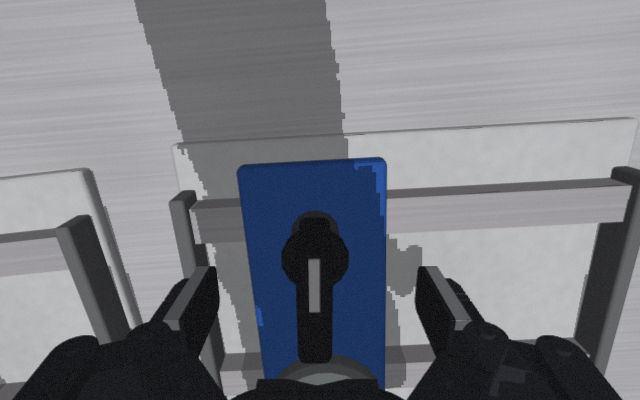

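```bash
python3 -m pendant '[{"jaw":0,"x":0.1,"y":0,"z":0.1,"ax":0,"ay":0,"az":0},{"jaw":0,"x":0,"y":0,"z":0,"ax":0,"ay":0,"az":0},{"jaw":0,"x":0,"y":0,"z":0,"ax":0,"ay":0,"az":0},{"jaw":0,"x":0,"y":0,"z":0,"ax":0,"ay":0,"az":0},{"jaw":0,"x":0,"y":0,"z":0,"ax":0,"ay":0,"az":0},{"jaw":0,"x":0,"y":0,"z":0,"ax":0,"ay":0,"az":0}]'
python3 - <<'E'
from h import *
s=sense();r=R.from_quat(s['eef_rot']);print(s['tool_pos'],r.as_matrix())
cv2.imwrite("pics/s1.png",read_camera("scene")[:,:,::-1])
cv2.imwrite("pics/d1.png",read_camera("side")[:,:,::-1])
crop("pics/s1.png","pics/c6.png",300,190,130,100,6)
crop("pics/d1.png","pics/c7.png",220,190,130,100,6)
E
```

```text
t: 6.42
tool_pos: [0.5017, 0.1234, 0.0911]
eef_rot: [0.04, 0.999, 0.001, 0.002]
contact_force: [0.1, -0.2, -0.7]
width: 0.0131
[0.5017 0.1234 0.0911] [[-0.9968  0.0793  0.0043]
 [ 0.0793  0.9968  0.0017]
 [-0.0041  0.002  -1.    ]]
```

View pics/c6.png

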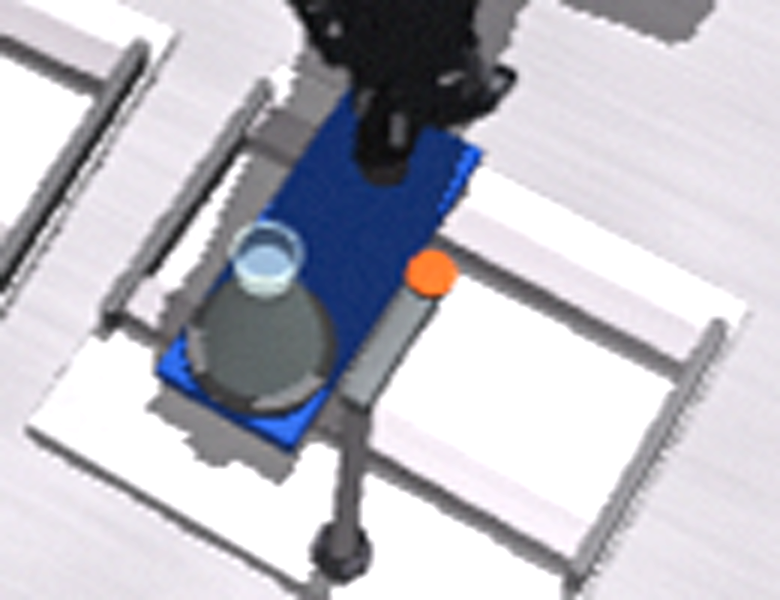

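View pics/c7.png

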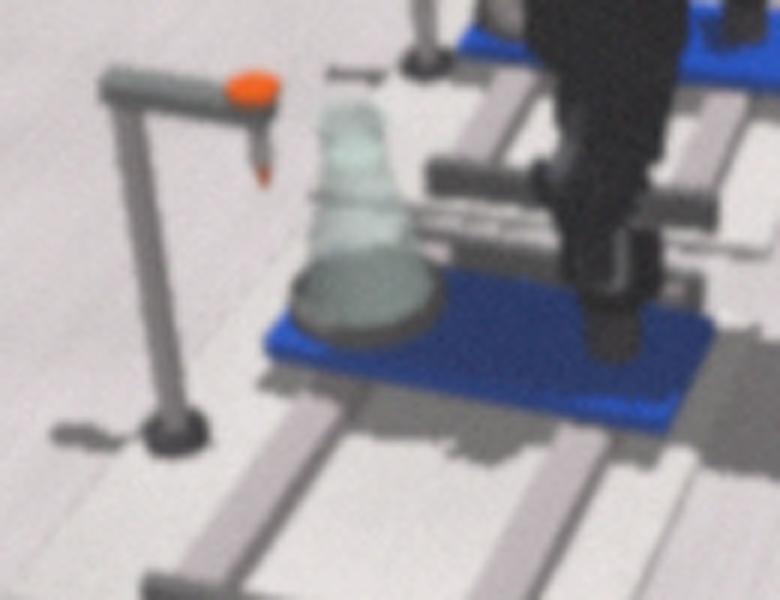

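```bash
python3 -m pendant '[{"jaw":0,"x":0.05,"y":1,"z":0,"ax":0,"ay":0,"az":0},{"jaw":0,"x":0.1,"y":1.6,"z":0,"ax":0,"ay":0,"az":0},{"jaw":0,"x":0.1,"y":1.6,"z":0,"ax":0,"ay":0,"az":0},{"jaw":0,"x":0.1,"y":1.6,"z":0,"ax":0,"ay":0,"az":0},{"jaw":0,"x":0.1,"y":1.6,"z":0,"ax":0,"ay":0,"az":0},{"jaw":0,"x":0.05,"y":1,"z":0,"ax":0,"ay":0,"az":0},{"jaw":0,"x":0,"y":0,"z":0,"ax":0,"ay":0,"az":0}]'
python3 - <<'E'
from h import *
s=sense();r=R.from_quat(s['eef_rot']);print(s['tool_pos'],r.as_matrix())
cv2.imwrite("pics/s2.png",read_camera("scene")[:,:,::-1])
cv2.imwrite("pics/d2.png",read_camera("side")[:,:,::-1])
crop("pics/s2.png","pics/c8.png",320,190,100,75,8)
crop("pics/d2.png","pics/c9.png",220,190,100,75,8)
E
```

```text
t: 7.4
tool_pos: [0.5038, 0.2144, 0.0911]
eef_rot: [0.039, 0.999, 0.001, 0.003]
contact_force: [0.2, 0.3, 0.3]
width: 0.0133
[0.5038 0.2144 0.0911] [[-0.9969  0.0782  0.0055]
 [ 0.0783  0.9969  0.0016]
 [-0.0053  0.002  -1.    ]]
```

View pics/c8.png

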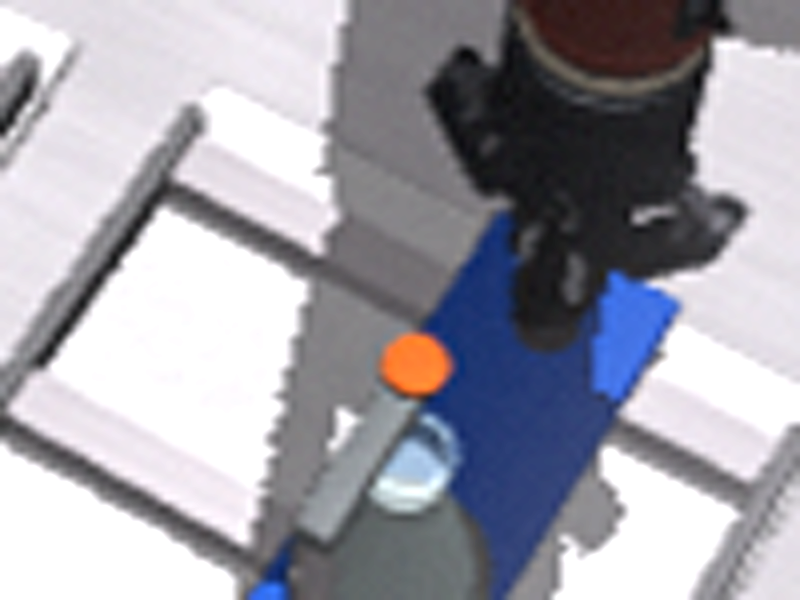

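View pics/c9.png

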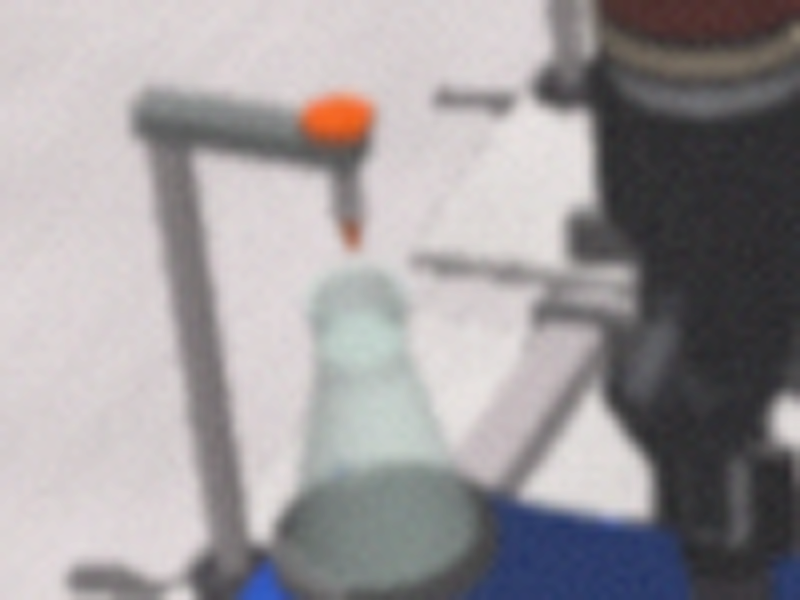

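```bash
cat >> h.py <<'E'
def ov(src,cam,dst,x0,y0,w,h,f,circs):
    p=camera_params(cam);im=cv2.imread(src)
    c=cv2.resize(im[y0:y0+h,x0:x0+w],None,fx=f,fy=f,interpolation=cv2.INTER_CUBIC)
    c=cv2.convertScaleAbs(c,alpha=1.6,beta=10)
    for (X,r,col) in circs:
        t=np.linspace(0,2*np.pi,60)
        P=[(proj(p,[X[0]+r*np.cos(a),X[1]+r*np.sin(a),X[2]])-[x0,y0]+.5)*f for a in t]
        cv2.polylines(c,[np.int32(P)],True,col,1)
    cv2.imwrite(dst,c)
E
python3 - <<'E'
from h import *
g=(0,255,0);m=(255,0,255)
a=[([.6325,.1205,.156],.018,m),([.6325,.1205,.046],.034,m),([.634,.2095,.224],.0085,g)]
ov("pics/s1.png","scene","pics/o1.png",330,215,60,45,13,a)
ov("pics/d1.png","side","pics/o2.png",250,195,50,55,11,[([.6325,.1205,.156],.018,m),([.6325,.1205,.046],.034,m),([.634,.2095,.224],.0085,g),([.634,.2095,.172],.003,g)])
E
```

```text
(no output)
```

View pics/o1.png

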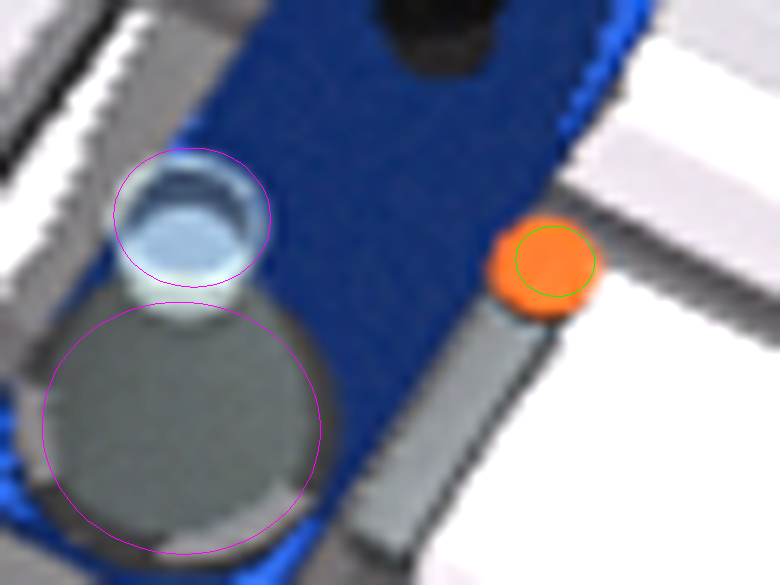

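View pics/o2.png

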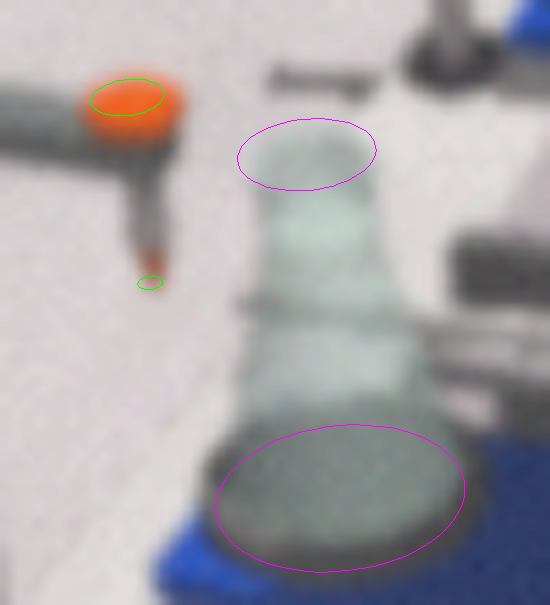

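```bash
python3 - <<'E'
from h import *
a=camera_params("scene");b=camera_params("side")
print(atz(a,545.5/13+329.5,265/13+214.5,.224),'mouth',atz(a,190/13+329.5,217/13+214.5,.156))
for v in(103,107):print('side cap',atz(b,133/11+249.5,v/11+194.5,.224))
for v in(278,290):print('side tip',atz(b,153/11+249.5,v/11+194.5,.172))
print('side mouth', atz(b,313/11+249.5,155/11+194.5,.156))
g=(0,255,0);m=(255,0,255)
e=np.array([.021,.9998])
M=np.array([.6325,.1202])+.091*e;Tp=[.634,.208]
for n,c,w in(("s2","scene",(340,215,60,45,13)),("d2","side",(245,195,60,50,12))):
  ov(f"pics/{n}.png",c,f"pics/o_{n}.png",*w,[([*M,.156],.018,m),([*Tp,.224],.012,g),([*Tp,.172],.003,g)])
E
```

```text
[0.6359 0.2081 0.224 ] mouth [0.6327 0.12   0.156 ]
side cap [0.6317 0.2116 0.224 ]
side cap [0.6309 0.2132 0.224 ]
side tip [0.6343 0.2074 0.172 ]
side tip [0.632  0.2123 0.172 ]
side mouth [0.6308 0.1205 0.156 ]
```

View pics/o_s2.png

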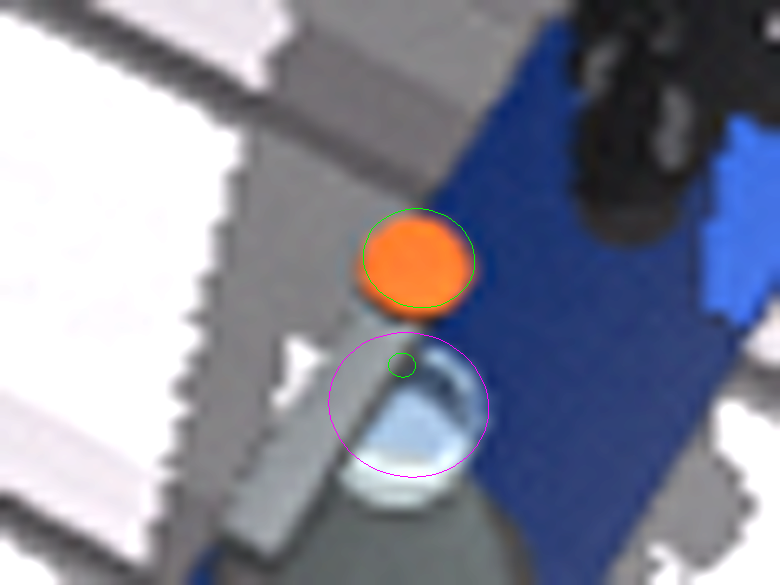

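View pics/o_d2.png

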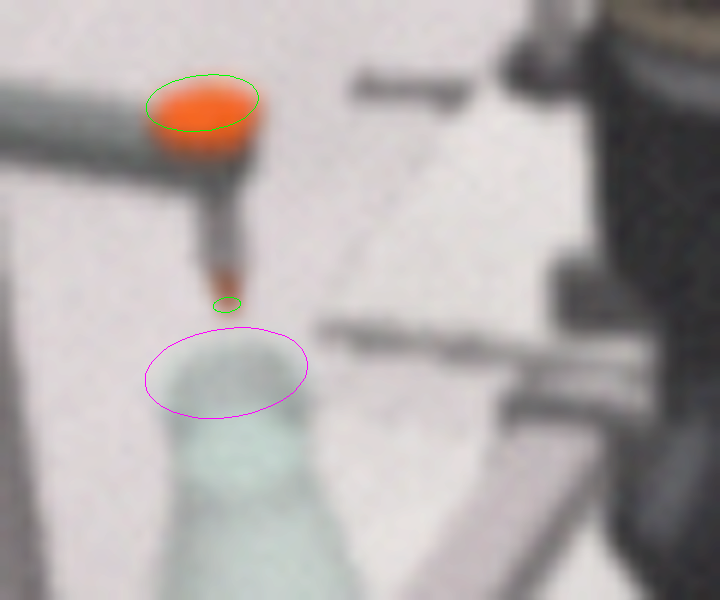

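```bash
python3 - <<'E'
from h import *
a=camera_params("scene");b=camera_params("side")
print(atz(a,481/6+299.5,152/6+189.5,.046),atz(a,681/8+319.5,303/8+189.5,.046))
for y in(.2,.21):print(proj(a,[.634,y,.156]),proj(b,[.634,y,.156]))
crop("pics/s2.png","pics/c10.png",330,200,90,75,8)
crop("pics/d2.png","pics/c11.png",240,190,110,90,7)
crop("pics/s1.png","pics/c12.png",310,190,90,75,8)
crop("pics/d1.png","pics/c13.png",240,190,110,90,7)
E
```

```text
[0.4688 0.1652 0.046 ] [0.4695 0.2566 0.046 ]
[367.6298 243.7713] [265.2809 223.3118]
[370.6485 245.3302] [263.7087 225.3185]
```

View pics/c10.png

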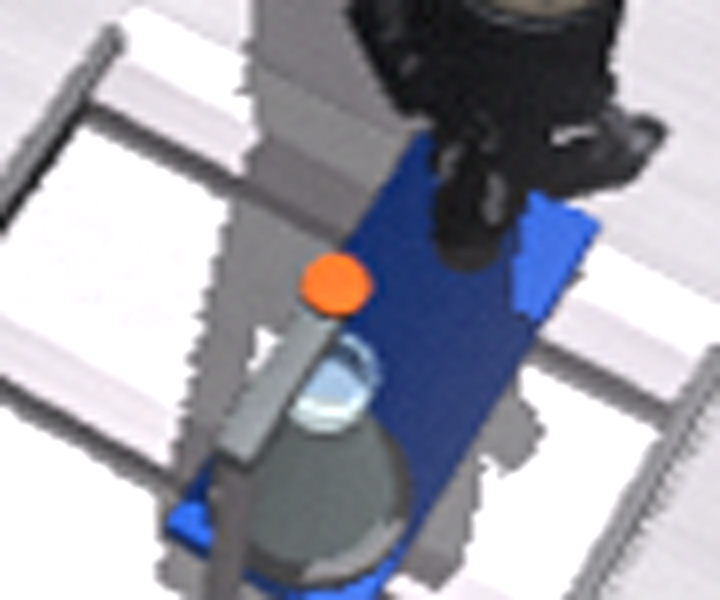

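View pics/c11.png

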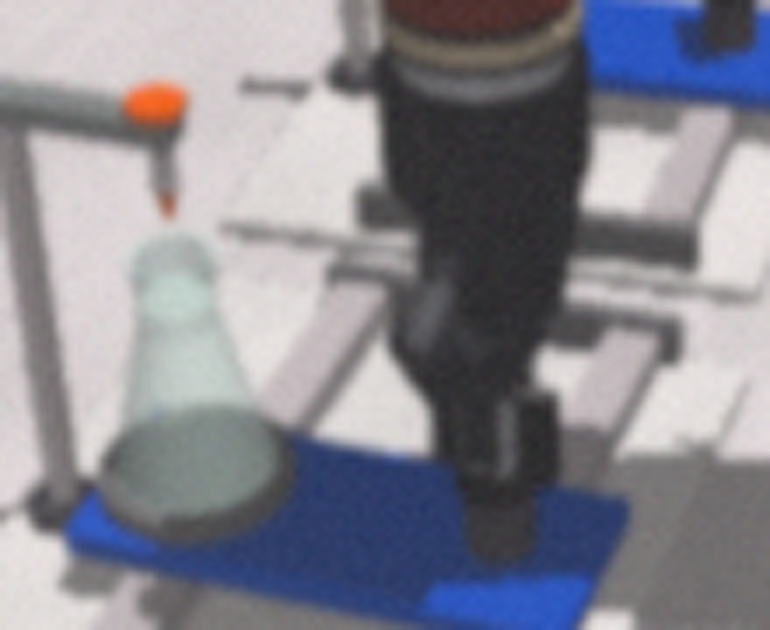

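View pics/c12.png

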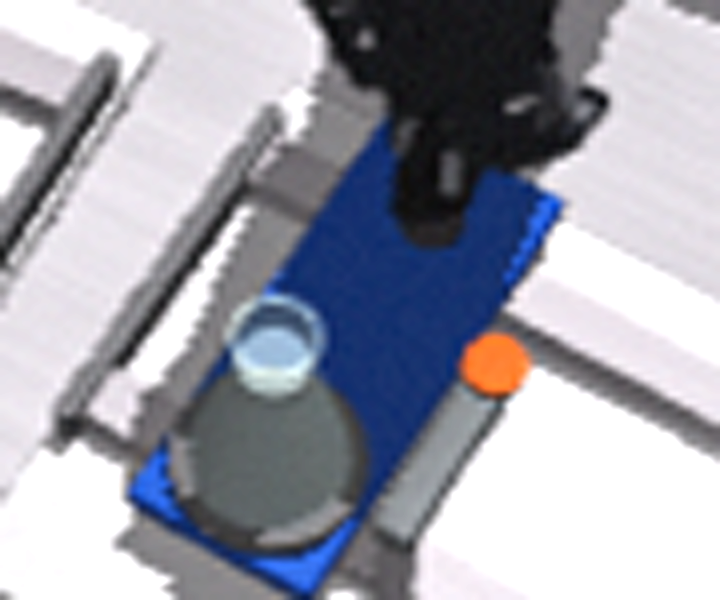

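View pics/c13.png

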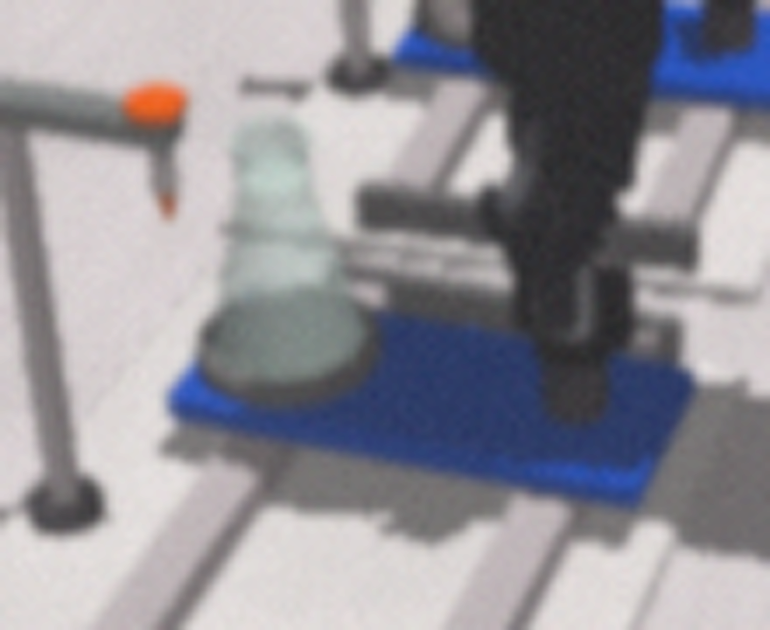

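```bash
python3 -m pendant '[{"jaw":100,"x":0,"y":0,"z":0,"ax":0,"ay":0,"az":0},{"jaw":100,"x":0,"y":0,"z":0,"ax":0,"ay":0,"az":0},{"jaw":100,"x":0,"y":0,"z":0,"ax":0,"ay":0,"az":0},{"jaw":100,"x":0,"y":0,"z":-3,"ax":0,"ay":0,"az":0},{"jaw":100,"x":0,"y":0,"z":-6,"ax":0,"ay":0,"az":0},{"jaw":100,"x":0,"y":0,"z":-6,"ax":0,"ay":0,"az":0},{"jaw":100,"x":0,"y":0,"z":-6,"ax":0,"ay":0,"az":0},{"jaw":100,"x":-4,"y":0,"z":-3,"ax":0,"ay":0,"az":-4},{"jaw":100,"x":-4,"y":0,"z":0,"ax":0,"ay":0,"az":0},{"jaw":100,"x":-1.5,"y":0,"z":0,"ax":0,"ay":0,"az":0},{"jaw":100,"x":0,"y":0,"z":0,"ax":0,"ay":0,"az":0}]'
python3 - <<'E'
from h import *
s=sense();r=R.from_quat(s['eef_rot']);print(s['tool_pos'],s['joint_pos'],r.as_matrix())
p=camera_params("wrist");im=read_camera("wrist")[:,:,::-1];print(p)
cv2.imwrite("pics/w4.png",im);np.save("w4.npy",p,allow_pickle=True)
E
```

```text
t: 8.88
tool_pos: [0.5987, 0.2061, 0.3391]
eef_rot: [0.005, 1.0, 0.0, 0.002]
contact_force: [0.1, 0.6, 0.4]
width: 0.0853
[0.5987 0.2061 0.3391] [ 0.221   0.1679  1.4704 -0.0003  1.4996 -1.339 ] [[-0.9999  0.0108  0.0036]
 [ 0.0108  0.9999  0.0005]
 [-0.0036  0.0006 -1.    ]]
{'K': array([[346.5236,   0.    , 316.7579],
       [  0.    , 346.5236, 197.6161],
       [  0.    ,   0.    ,   1.    ]]), 'xyz': array([0.5141, 0.2076, 0.4819]), 'rotation': array([-0.1178, -0.1175,  0.6933,  0.7012])}
```

View pics/w4.png

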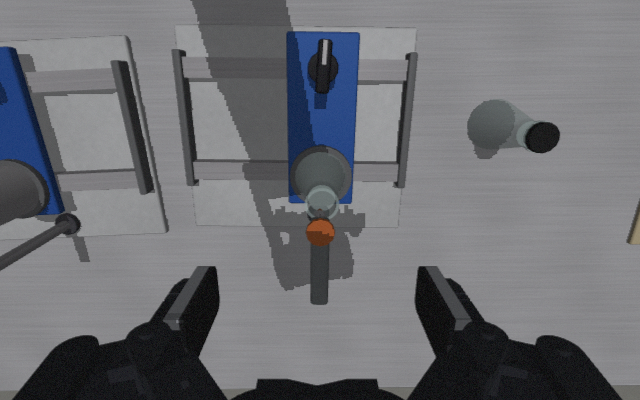

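Excellent view: the mouth is at about (322,200), with the cap at (320,232). I'll enlarge it.

```bash
python3 - <<'E'
from h import *
im=cv2.imread("pics/w4.png");im=cv2.convertScaleAbs(im,alpha=1.7)
crop(im,"pics/c14.png",285,180,75,60,10)
crop(im,"pics/c15.png",270,20,110,80,7)
E
```

```text
(no output)
```

View pics/c14.png

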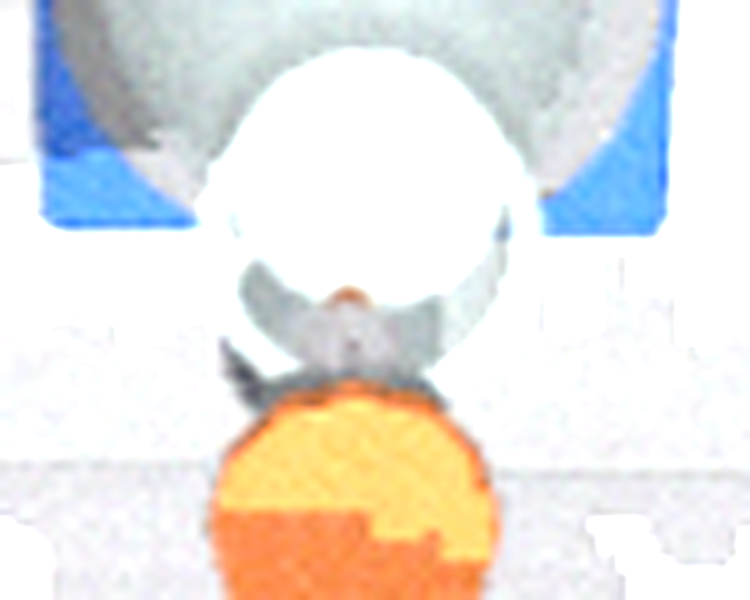

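View pics/c15.png

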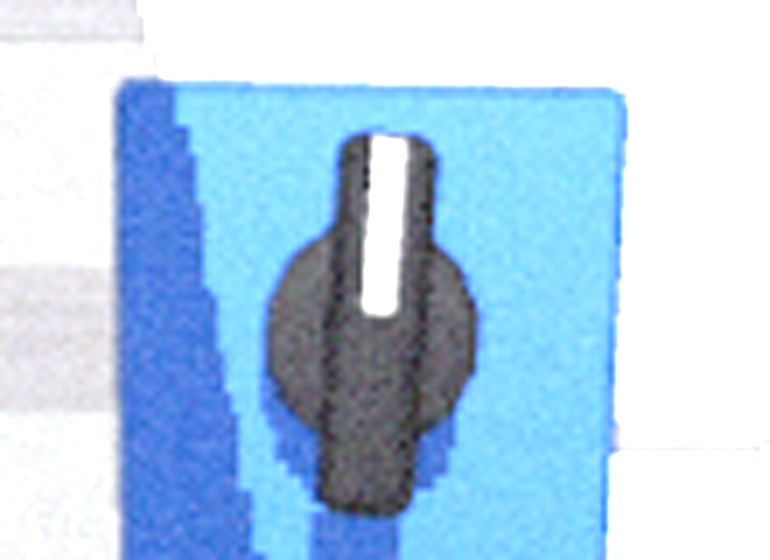

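```bash
python3 - <<'E'
from h import *
im=cv2.imread("pics/w4.png")
c=cv2.resize(im[180:240,285:360],None,fx=10,fy=10,interpolation=cv2.INTER_CUBIC)
cv2.imwrite("pics/c16.png",cv2.convertScaleAbs(c,alpha=1.3))
E
```

```text
(no output)
```

View pics/c16.png

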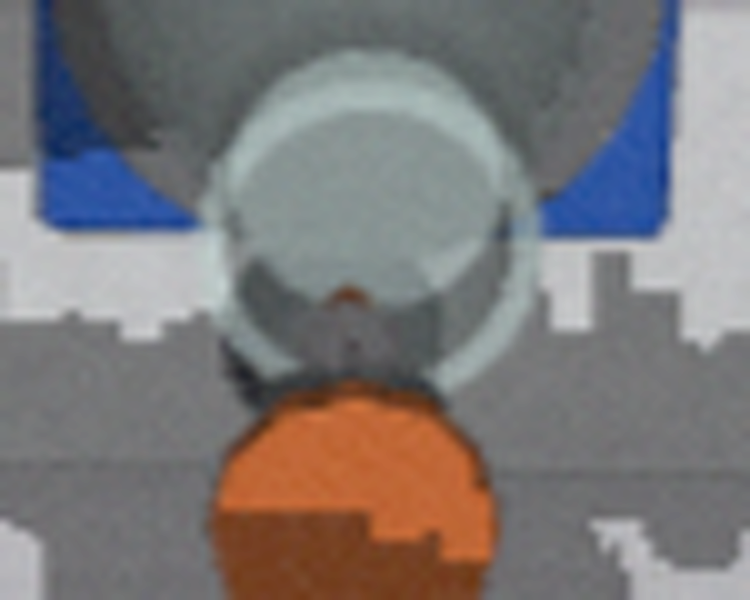

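```bash
python3 - <<'E'
from h import *
p=np.load("w4.npy",allow_pickle=True).item()
W=lambda u,v,z:atz(p,285+u/10-.45,180+v/10-.45,z)
print('mouth',W(372,228,.156),'rim edges',W(203,228,.156),W(541,228,.156),W(372,50,.156),W(372,405,.156))
print('inner',W(238,228,.156),W(505,228,.156))
print('tip',W(349,290,.175),'cap',W(354.5,525,.224),'cap edges',W(212,525,.224),W(497,525,.224))
Z=lambda u,v,z:atz(p,270+u/7-.43,20+v/7-.43,z)
print('knob bar',Z(388,135,.123),Z(365,510,.118),'near corners',Z(118,82,.046),Z(626,90,.046),'foot',Z(268,330,.07),Z(476,330,.07))
print('far',W(40,225,.046),W(668,232,.046))
E
```

```text
mouth [0.6324 0.2118 0.156 ] rim edges [0.6322 0.1949 0.156 ] [0.6326 0.2287 0.156 ] [0.6138 0.2119 0.156 ] [0.6516 0.2116 0.156 ]
inner [0.6322 0.1984 0.156 ] [0.6325 0.2251 0.156 ]
tip [0.6317 0.2093 0.175 ] cap [0.6335 0.2093 0.224 ] cap edges [0.6333 0.1977 0.224 ] [0.6336 0.2209 0.224 ]
knob bar [0.4799 0.2163 0.123 ] [0.5286 0.2129 0.118 ] near corners [0.4642 0.1741 0.046 ] [0.4663 0.257  0.046 ] foot [0.5029 0.1984 0.07  ] [0.5033 0.2315 0.07  ]
far [0.6714 0.1688 0.046 ] [0.6733 0.2528 0.046 ]
```

```bash
python3 -m pendant '[{"jaw":100,"x":4.5,"y":0.4,"z":0,"ax":0,"ay":0,"az":3.4},{"jaw":100,"x":4.5,"y":0.4,"z":0,"ax":0,"ay":0,"az":0},{"jaw":100,"x":0.5,"y":0,"z":4,"ax":0,"ay":0,"az":0},{"jaw":100,"x":0,"y":0,"z":6,"ax":0,"ay":0,"az":0},{"jaw":100,"x":0,"y":0,"z":5,"ax":0,"ay":0,"az":0},{"jaw":100,"x":0,"y":0,"z":3,"ax":0,"ay":0,"az":0},{"jaw":100,"x":0,"y":0,"z":0,"ax":0,"ay":0,"az":0}]'
cat > st.py <<'E'
from h import *
import sys
s=sense();r=R.from_quat(s['eef_rot']);print(s['tool_pos'],'yaw',np.degrees(np.arctan2(*r.as_matrix()[[1,0],0])),'z',r.as_matrix()[:,2],'F',s['contact_force'],'M',s['moment'],'q',s['joint_pos'])
T=np.array([float(a) for a in sys.argv[1:4]]);print('tool delta cm',100*r.inv().apply(T-s['tool_pos']))
E
python3 st.py .5035 .2148 .089
```

```text
t: 9.8
tool_pos: [0.4931, 0.2183, 0.153]
eef_rot: [0.035, 0.999, 0.0, -0.001]
contact_force: [0.2, -0.1, 0.4]
width: 0.0856
[0.4931 0.2183 0.153 ] yaw 175.9862704983242 z [-0.001   0.0004 -1.    ] F [ 0.2003 -0.1348  0.4335] M [ 0.0115 -0.0363 -0.0067] q [ 0.2863  0.118   1.8826  0.0008  1.1419 -1.2148]
tool delta cm [-1.0733 -0.2824  6.4021]
```

```bash
python3 -m pendant '[{"jaw":100,"x":-1.1,"y":-0.3,"z":2,"ax":0,"ay":0,"az":0},{"jaw":100,"x":0,"y":0,"z":2.2,"ax":0,"ay":0,"az":0},{"jaw":100,"x":0,"y":0,"z":1.8,"ax":0,"ay":0,"az":0},{"jaw":100,"x":0,"y":0,"z":0,"ax":0,"ay":0,"az":0}]'; python3 st.py .5035 .2148 .089
```

```text
t: 10.3
tool_pos: [0.5068, 0.216, 0.0982]
eef_rot: [0.034, 0.999, 0.002, 0.004]
contact_force: [0.3, 0.5, 0.7]
width: 0.0853
[0.5068 0.216  0.0982] yaw 176.04630437910407 z [ 0.0079  0.0031 -1.    ] F [0.3258 0.5132 0.6506] M [ 0.017  -0.0359  0.0171] q [ 0.275   0.2099  1.894   0.001   1.0293 -1.2273]
tool delta cm [ 0.3231 -0.1437  0.9122]
```

```bash
python3 -m pendant '[{"jaw":100,"x":0.4,"y":-0.15,"z":0.9,"ax":0,"ay":0.5,"az":0},{"jaw":100,"x":0,"y":0,"z":0,"ax":0,"ay":0,"az":0}]'; python3 st.py .5035 .2148 .089
```

```text
t: 10.55
tool_pos: [0.5037, 0.2152, 0.0906]
eef_rot: [0.034, 0.999, 0.002, 0.001]
contact_force: [-1.1, -0.8, 0.2]
width: 0.0854
[0.5037 0.2152 0.0906] yaw 176.05797978991868 z [ 0.0016  0.0046 -1.    ] F [-1.0557 -0.8255  0.1909] M [-0.0104  0.0572  0.0205] q [ 0.2734  0.2179  1.9011  0.0047  1.0199 -1.2311]
tool delta cm [ 0.0153 -0.0431  0.1623]
```

Close, then slide back 2.5 mm.

```bash
python3 -m pendant '[{"jaw":0,"x":0,"y":0,"z":0.1,"ax":0,"ay":0,"az":0},{"jaw":0,"x":0,"y":0,"z":0,"ax":0,"ay":0,"az":0},{"jaw":0,"x":0,"y":0,"z":0,"ax":0,"ay":0,"az":0},{"jaw":0,"x":0,"y":0,"z":0,"ax":0,"ay":0,"az":0},{"jaw":0,"x":0,"y":0,"z":0,"ax":0,"ay":0,"az":0},{"jaw":0,"x":0,"y":0,"z":0,"ax":0,"ay":0,"az":0}]'; python3 st.py .5035 .2125 .09
```

```text
t: 11.3
tool_pos: [0.5048, 0.2155, 0.0912]
eef_rot: [0.034, 0.999, 0.003, 0.002]
contact_force: [0.4, 0.3, -0.3]
width: 0.0132
[0.5048 0.2155 0.0912] yaw 176.06414393117944 z [ 0.0041  0.0049 -1.    ] F [ 0.3538  0.3352 -0.3305] M [-0.1145  0.0169 -0.0477] q [ 0.2735  0.2177  1.8999  0.0042  1.0187 -1.2308]
tool delta cm [ 0.1112 -0.3048  0.1224]
```

```bash
python3 -m pendant '[{"jaw":0,"x":0.1,"y":-0.35,"z":0,"ax":0,"ay":0,"az":0},{"jaw":0,"x":0,"y":0,"z":0,"ax":0,"ay":0,"az":0}]'; python3 st.py .5034 .2119 .09
```

```text
t: 11.55
tool_pos: [0.5047, 0.212, 0.0913]
eef_rot: [0.034, 0.999, 0.003, 0.003]
contact_force: [1.1, -0.7, -0.2]
width: 0.0134
[0.5047 0.212  0.0913] yaw 176.06490494663586 z [ 0.0072  0.0053 -1.    ] F [ 1.0519 -0.6862 -0.1875] M [-0.2854  0.0375 -0.0833] q [ 0.2676  0.2132  1.9054  0.0038  1.0147 -1.2365]
tool delta cm [ 0.1323 -0.0181  0.1241]
```

```bash
python3 -m pendant '[{"jaw":0,"x":0,"y":0,"z":0,"ax":0,"ay":0.2,"az":5},{"jaw":0,"x":0,"y":0,"z":0,"ax":0,"ay":0,"az":7},{"jaw":0,"x":0,"y":0,"z":0,"ax":0,"ay":0,"az":7},{"jaw":0,"x":0,"y":0,"z":0,"ax":0,"ay":0,"az":7},{"jaw":0,"x":0,"y":0,"z":0,"ax":0,"ay":0,"az":5},{"jaw":0,"x":0,"y":0,"z":0,"ax":0,"ay":0,"az":0}]'; python3 st.py .5034 .2119 .09
```

```text
t: 12.3
tool_pos: [0.5047, 0.2119, 0.0913]
eef_rot: [0.307, 0.952, 0.003, 0.001]
contact_force: [1.8, 1.7, -0.3]
width: 0.0135
[0.5047 0.2119 0.0913] yaw 144.2947517312163 z [ 0.0039  0.0052 -1.    ] F [ 1.7629  1.712  -0.3203] M [-0.0488 -0.2197 -0.097 ] q [ 0.2669  0.2149  1.9033  0.0047  1.0183 -0.6831]
tool delta cm [ 0.1093 -0.0745  0.1255]
```

```bash
python3 -m pendant '[{"jaw":0,"x":0.05,"y":-0.1,"z":0,"ax":0,"ay":0,"az":5},{"jaw":0,"x":0,"y":0,"z":0,"ax":0,"ay":0,"az":8},{"jaw":0,"x":0,"y":0,"z":0,"ax":0,"ay":0,"az":8},{"jaw":0,"x":0,"y":0,"z":0,"ax":0,"ay":0,"az":8},{"jaw":0,"x":0,"y":0,"z":0,"ax":0,"ay":0,"az":8},{"jaw":0,"x":0,"y":0,"z":0,"ax":0,"ay":0,"az":5},{"jaw":0,"x":0,"y":0,"z":0,"ax":0,"ay":0,"az":0}]'; python3 st.py .5034 .2119 .09
```

```text
t: 13.18
tool_pos: [0.5047, 0.2114, 0.0913]
eef_rot: [0.63, 0.776, 0.004, 0.001]
contact_force: [2.5, 1.3, -0.9]
width: 0.0132
[0.5047 0.2114 0.0913] yaw 101.84663654829018 z [ 0.0061  0.0046 -1.    ] F [ 2.515   1.2898 -0.8534] M [-0.0969 -0.0921 -0.1131] q [0.2668 0.2133 1.9052 0.0033 1.016  0.0583]
tool delta cm [ 0.0777 -0.1125  0.1265]
```

```bash
python3 -m pendant '[{"jaw":0,"x":0,"y":0,"z":0,"ax":0,"ay":0,"az":3},{"jaw":0,"x":0,"y":0,"z":0,"ax":0,"ay":0,"az":3}]'; python3 st.py .5034 .2119 .09;python3 -m pendant '[{"jaw":0,"x":0,"y":0,"z":0,"ax":0,"ay":0,"az":4},{"jaw":0,"x":0,"y":0,"z":0,"ax":0,"ay":0,"az":4}]'; python3 st.py .5034 .2119 .09
```

```text
t: 13.42
tool_pos: [0.5047, 0.2113, 0.0913]
eef_rot: [0.668, 0.744, 0.003, 0.001]
contact_force: [1.7, 1.7, -0.5]
width: 0.0132
[0.5047 0.2113 0.0913] yaw 96.22836493180007 z [ 0.0063  0.0037 -1.    ] F [ 1.6772  1.6776 -0.4912] M [-0.0372 -0.0376  1.3287] q [0.2672 0.2134 1.905  0.0023 1.0161 0.1573]
tool delta cm [ 0.07   -0.1227  0.1303]
t: 13.68
tool_pos: [0.5048, 0.2107, 0.0915]
eef_rot: [0.711, 0.703, 0.002, 0.003]
contact_force: [0.8, 3.1, -0.8]
width: 0.0132
[0.5048 0.2107 0.0915] yaw 89.38954356961533 z [ 0.0076 -0.0014 -1.    ] F [ 0.8269  3.0937 -0.7616] M [0.3892 0.0356 2.9086] q [ 0.269   0.2132  1.9048 -0.0039  1.0167  0.2817]
tool delta cm [ 0.1182 -0.1376  0.1497]
```

```bash
python3 -m pendant '[{"jaw":0,"x":0,"y":0,"z":0,"ax":0,"ay":0,"az":-5},{"jaw":0,"x":0,"y":0,"z":0,"ax":0,"ay":0,"az":0}]'; python3 st.py .5034 .2119 .09
```

```text
t: 13.92
tool_pos: [0.5047, 0.2108, 0.0913]
eef_rot: [0.674, 0.739, 0.002, 0.004]
contact_force: [2.1, -0.3, -1.5]
width: 0.0131
[0.5047 0.2108 0.0913] yaw 95.25197173358723 z [ 0.0084 -0.0034 -1.    ] F [ 2.1262 -0.315  -1.5141] M [ 0.102  -0.0971  0.6824] q [ 0.2704  0.2135  1.9048 -0.0064  1.0161  0.1821]
tool delta cm [ 0.1221 -0.1236  0.132 ]
```

```bash
python3 -m pendant '[{"jaw":100,"x":0,"y":0,"z":0,"ax":0,"ay":0,"az":0},{"jaw":100,"x":0,"y":0,"z":0,"ax":0,"ay":0,"az":0},{"jaw":100,"x":0,"y":0,"z":0,"ax":0,"ay":0,"az":0},{"jaw":100,"x":0,"y":0,"z":0,"ax":0,"ay":0,"az":0},{"jaw":100,"x":0,"y":0,"z":-3,"ax":0,"ay":0,"az":0},{"jaw":100,"x":0,"y":0,"z":-6,"ax":0,"ay":0,"az":0},{"jaw":100,"x":0,"y":0,"z":-6,"ax":0,"ay":0,"az":0},{"jaw":100,"x":0,"y":0,"z":-6,"ax":0,"ay":0,"az":-8},{"jaw":100,"x":0,"y":0,"z":-3,"ax":0,"ay":0,"az":-10.6}]'
python3 -m pendant '[{"jaw":100,"x":0,"y":0,"z":0,"ax":0,"ay":0,"az":-10.6},{"jaw":100,"x":0,"y":0,"z":0,"ax":0,"ay":0,"az":-10.6},{"jaw":100,"x":0,"y":0,"z":0,"ax":0,"ay":0,"az":-10.6},{"jaw":100,"x":0,"y":0,"z":0,"ax":0,"ay":0,"az":-10.6},{"jaw":100,"x":0,"y":0,"z":0,"ax":0,"ay":0,"az":-10.6},{"jaw":100,"x":-2,"y":0,"z":0,"ax":0,"ay":0,"az":-10},{"jaw":100,"x":-4,"y":0,"z":0,"ax":0,"ay":0,"az":0},{"jaw":100,"x":-3,"y":0,"z":0,"ax":0,"ay":0,"az":0},{"jaw":100,"x":0,"y":0,"z":0,"ax":0,"ay":0,"az":0}]'
python3 st.py .599 .206 .339
python3 - <<'E'
from h import *
p=camera_params("wrist");im=read_camera("wrist")[:,:,::-1]
cv2.imwrite("pics/w5.png",im);np.save("w5.npy",p,allow_pickle=True)
E
```

```text
t: 15.05
tool_pos: [0.4998, 0.2101, 0.334]
eef_rot: [0.545, 0.838, -0.003, -0.001]
contact_force: [0.2, -0.2, -0.6]
width: 0.0854
t: 16.18
tool_pos: [0.5922, 0.2036, 0.3408]
eef_rot: [0.017, 1.0, -0.0, 0.002]
contact_force: [-0.5, -0.8, 0.0]
width: 0.0854
[0.5922 0.2036 0.3408] yaw 178.026571004293 z [ 0.0037 -0.0011 -1.    ] F [-0.4744 -0.8147  0.0216] M [-0.0032 -0.0198  0.0353] q [ 0.2201  0.1524  1.4849 -0.0019  1.5009 -1.3162]
tool delta cm [-0.6667  0.2605  0.1855]
```

View pics/w5.png

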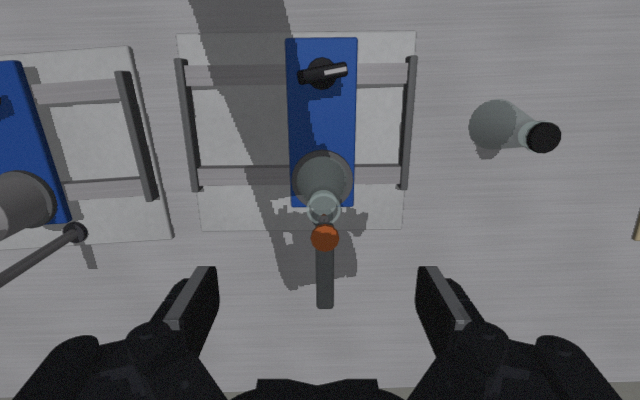

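```bash
python3 - <<'E'
from h import *
im=cv2.imread("pics/w5.png")
for n,(y,x,h,w,f) in {"c17":(185,285,65,80,9),"c18":(30,270,80,110,7)}.items():
  c=cv2.resize(im[y:y+h,x:x+w],None,fx=f,fy=f,interpolation=cv2.INTER_CUBIC)
  cv2.imwrite(f"pics/{n}.png",cv2.convertScaleAbs(c,alpha=1.3))
E
```

```text
(no output)
```

View pics/c17.png

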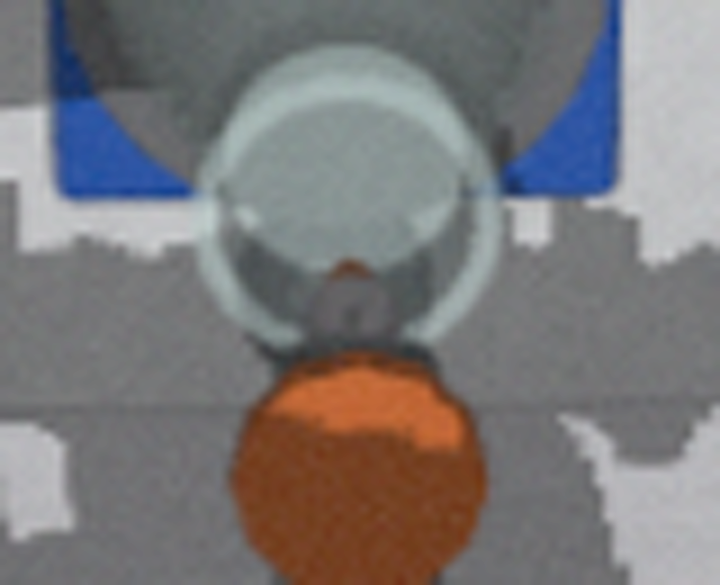

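View pics/c18.png

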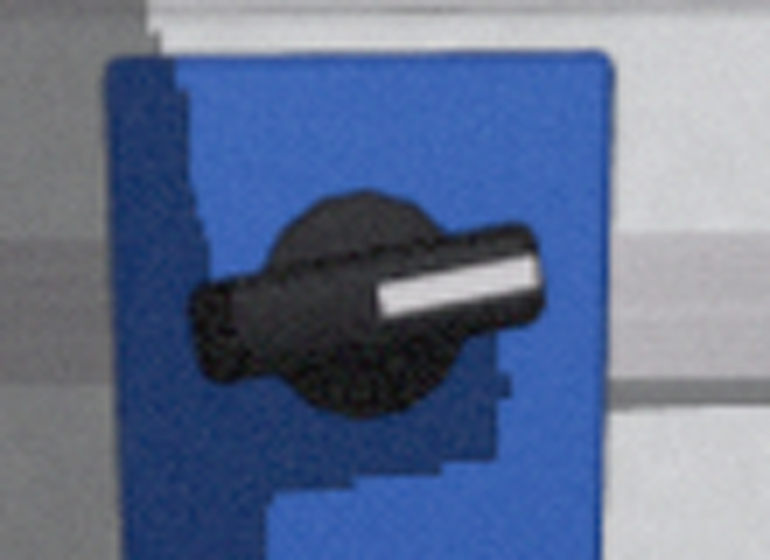

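```bash
python3 - <<'E'
from h import *
p=np.load("w5.npy",allow_pickle=True).item()
W=lambda u,v,z:atz(p,285+u/9-.45,185+v/9-.45,z)
print('mouth',W(349,210,.156),'tip',W(349.5,265,.175),'cap',W(359.5,480,.224))
Z=lambda u,v,z:atz(p,270+u/7-.43,30+v/7-.43,z)
a,b=Z(378,303,.123),Z(540,268,.123);d=b-a;print('stripe',a,b,np.degrees(np.arctan2(d[1],d[0])))
c=[Z(106,62,.046),Z(612,52,.046)];f=[W(58,195,.046),W(616,190,.046)]
x=sum(f)-sum(c);A=np.degrees(np.arctan2(x[1],x[0]));print('car x ang',A)
# long bar edges
a,b=Z(240,285,.123),Z(520,228,.123);d=b-a;print('edge',np.degrees(np.arctan2(d[1],d[0])))
a,b=Z(262,376,.123),Z(540,318,.123);d=b-a;print('edge',np.degrees(np.arctan2(d[1],d[0])))
E
```

```text
mouth [0.6327 0.2096 0.156 ] tip [0.6317 0.2093 0.175 ] cap [0.6333 0.2093 0.224 ]
stripe [0.5039 0.2141 0.123 ] [0.5001 0.2368 0.123 ] 99.52082457245785
car x ang -1.3335335045735113
edge 98.80980233874081
edge 99.20329743367844
```

```bash
python3 - <<'E'
from h import *
cv2.imwrite("pics/s9.png",read_camera("scene")[:,:,::-1]);print(sense()['t'])
E
```

```text
16.275
```

View pics/s9.png

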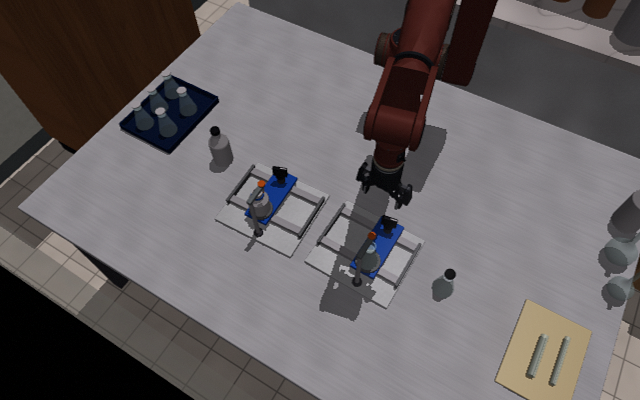

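The other station (near 270,200), the loose bottle (220,148) and the loose flask (444,285) are where they started. The gripper is clear of everything, so I'm handing in.

```bash
python3 -c "
from workcell import *
print(hand_in())"
```

```text
the job is handed in; nothing more can be done
None
```

The flask's carriage is under the nozzle and locked, and I handed the job in at about 16.3 s of the 38 s allowed.

**What I did:** I gripped the flask station's knob and slid the carriage about 91 mm. I then let go to look from above with the wrist camera, which showed it 2.5 mm too far. I gripped the knob again, slid back, turned it clockwise to the stop, let go and raised the gripper clear.

**Last checks, from the wrist camera after release:**
- **Centring:** the mouth is at y = 0.2096 m and the nozzle tip and cap are at y = 0.2093 m. That is about 0.3 mm off along the rails.
- **Lock:** the knob reads about 1.39 rad against the 1.4 stop, and my reading is good to about 0.01 rad. The wrist moment rose to 2.9 N m at the stop, well above the 0.15 N m that turning needs.
- **Bystanders:** by eye in the scene picture, the white-bottle station, the loose bottle and the loose flask are where they started.

**Disagreement:** before the final slide the fixed cameras disagreed by a few millimetres on the nozzle position. The side camera put the cap at y = 0.212–0.213 m and the scene camera at 0.208 m. I relied on the closer wrist view, where tip and cap agreed.

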